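# Hitch the bike trailer's tow arm onto its parking ball and lock it

## Robot

A 6-joint arm with a two-finger parallel gripper is mounted at the origin on the work surface. World frame = base frame: x ahead of the robot, y to its left, z up, the work surface at z = 0. Lengths are in mm, angles in rad, forces in N, time in s.
With the tool pointing down it reaches from about 300 to 775 mm from the base axis. Payload 14.6 kg.
Tool frame: the origin (TCP) lies between the finger pads; the fingertips stand manip.tip_reach ahead of it and the grasp point (between the pads) lies 5 mm behind it (manip.tip_reach is the distance from the TCP to the fingertips, in mm); z points along the fingers, y is the line along which they close (so a half turn about z gives the same grasp; the last joint's range is limited). The gripper opens to 94 mm and grips with 3 to 60 N. Pads are 16 mm wide; open, the fingers measure 119 mm over their backs; the gripper's body (75 mm by 177 mm) begins 78 mm behind the grasp point.
Start: joints at [1.062, 0.3, 1.521, -0, 1.321, -0.067], TCP at [235.158, 497.182, 219.446] pointing down, gripper open.
Joint ranges: [-3.03, 3.03], [-0.79, 2.21], [0.23, 2.52], [-1.04, 4.18], [0, 3.07], [-2.55, 2.55]. Speed limits (rad/s): [2.22, 2.22, 2.57, 3.14, 3.14, 3.14].

## Interface

Orientations are given as [roll, pitch, yaw] about the fixed x, y, z axes, in that order (R = Rz(yaw) Ry(pitch) Rx(roll)).
In Python, from cell import manip gives the robot as it stands. The module is installed in compiled form; this text tells all that it offers.
- The arm moves only by the shell command python3 -m creep 'ROWS' [FORCE]. ROWS is JSON, a list of rows, each a list of 3 entries, a list of its own where there are three numbers: the opening, from -1 (shut) to 1 (fully open), then the shift along the tool's x, y, z in cm, then the turn about the tool's z in units of 5 degrees (1.0 is 5 degrees). In form: [[grip, [tx, ty, tz], roll], ...]. A call has 1 to 12 rows; each row is the pose to reach, as a shift and turn from the pose commanded when the call began, along the tool's axes at that moment; what a row does not reach only later rows make up. A row lasts 1/10 s, in which the tool goes at most 50 mm and 8.59 degrees, less where a joint would pass 70% of its speed; a pose out of reach is approached as far as the arm can. A call with a gripper value outside its range is refused whole. The fingers move at their own pace and stop on an object; FORCE is the grip in N (left out, the last holds). Time passes only in rows, so rows that repeat a pose let the fingers close. It gives the time, the measured TCP pose, the force, the opening and the grip force at its end, in the units of the state.
- manip.read_state(): the state, without advancing time (a new reading comes with each control period).
- manip.camera(name): name is "scene" or "side" or "wrist"; returns the picture (420x560x3 uint8, red, green, blue); there is no depth.
- manip.camera_params(name): a dict with "fovy" (degrees; the focal length in pixels is half the picture's height over the tangent of half this angle, whatever the lens; pixels are square), "cx", "cy" (the principal point, pixels), "origin" and "attitude" of the camera in the world. Camera axes: x right, y down, z forward; pixel columns grow to the right and rows downward; lengths in mm; the calibration is good to about 2 mm. A picture is of the moment at which its call begins: read the wrist's pose just before it. camera_params takes no time and is no camera call; for the wrist camera it gives the pose at the moment of the call.
- manip.sign_off(): hands the job in; it is judged then, once.
The state is a dict: "clock": time; "joints": joint angles; "qd": joint speeds; "effort": joint torques, N m; "eef_pos": TCP position; "eef_rot": TCP orientation; "wrist_force": force on the tool from outside, world axes, zero at the start; "moment": the same for the moment, N m; "finger_gap": finger opening in mm; "finger_force": force on a finger pad.
Only numpy, scipy, OpenCV 4.12 (cv2) and the standard library are available. Lean on these libraries where they do the work, as an engineer would, in place of code of your own. Each camera call takes 0.05 s, during which the arm holds its last target. There are 200 camera calls.

## Task

Hitch the loose tow arm to the parking stand: set its red cup fully home over the steel ball on the stand, with the arm's foot resting on the stand's rubber pad, and only then press the yellow latch lever all the way down, let go and back off. The ball can be clamped anywhere along its slot, so feel for it (or look) and go gently, never bearing down hard on the stand: a few newtons are enough. Leave the other things on the table where they are.

Things in the scene. Friction and masses are not known exactly. Their poses are not given: they have to be found in the camera images.
- coupler: The loose tow arm, about 0.45 kg, 239 mm long: a red upside-down cup (68 mm across, 44 mm tall) and behind it an aluminium bar (26 mm wide, z = 10 to 36 mm) back to x = -205 mm. Origin: centre of the cup's mouth, in the plane of its rim; z up, +x from bar to cup. At the start it stands on the table on rim and foot, its +x roughly away from the robot
- ceiling (a point): Centre of the flat ceiling inside the red cup, (0, 0, 34) mm in the coupler frame. The cup's mouth is 49 mm wide at the rim and tapers to a 44 mm bore within 5 mm above the rim
- grip (a point): Where to grip the tow arm: point in the black upright fin on top of the cup, at (-18, 0, 66) mm in the coupler frame. The fin is 14 mm thick (y), 44 mm long (x), and stands from z = 44 (cup top) to z = 84 mm. Close the fingers along the coupler's y
- foot (a point): Underside of the black foot at the back of the tow arm, (-185, 0, 0) mm in the coupler frame; the foot is 24 mm (x) by 64 mm (y) and as deep as the cup's rim, so that rim and foot are level
- hinge (a point): Axis of the latch lever (along y) on the tow arm, at (-52, 0, 50) mm in the coupler frame
- lever (a joint): Angle of the latch lever: near 0 raised, when it slopes up and back (towards -x) at 0.96 rad above level; 0.90 pressed fully down onto its stop, when it lies 0.06 rad above level along the bar. It is stiff, needs about 5 N at its pad, and stays where left
- thumb_pad (a point): Centre of the upper face of the yellow thumb pad (30 mm long, 28 mm wide) of the latch lever, 78 mm from the hinge axis along the lever and 5 mm above the lever's centre line
- stand: The fixed parking stand: plywood board 325 mm (x) by 120 mm (y), 12 mm thick. Origin: centre of its underside, on the table; z up; ball at the +x end, rubber pad at the -x end. With the tow arm home (its +x along the stand's +x) the cup's ceiling rests on the ball's top, and rim and foot are both 46 mm above the table
- slot (a point): Middle of the black slot along the stand's x, at (95, 0, 12) mm in the stand frame. A 40 mm steel ball on a neck is clamped firmly in it, anywhere up to 40 mm either way along x (not reported), at y = 0, its centre 60 mm above the table. A cup lowered off-centre lands with its rim on the ball, above home; its mouth's edge is pushed towards the ball's centre, its outer edge away
- pad (a point): Middle of the stand's rubber foot pad, (-92.5, 0, 46) mm in the stand frame; the pad is level, 115 mm (x) by 100 mm (y)
- spray: Bystander: white bottle, 54 mm across, 130 mm tall, orange cap; origin at its underside
- grease_tin: Bystander: blue tin, 72 mm across, 45 mm tall; origin at its underside
- wrench: Bystander: steel wrench 170 mm long, lying; origin under its middle
- spare_ball: Bystander: a spare hitch ball standing loose on its 46 mm flange, 67 mm tall; not the one to use; origin at its underside
- dumbbell: Bystander: blue 1 kg dumbbell 176 mm long, 56 mm tall, lying; origin under its middle
- mug: Bystander: blue mug 76 mm across, 85 mm tall; origin at its underside
- book: Bystander: green book 130 x 190 x 28 mm, lying; origin under its middle

How it is judged:
By the outcome, as a careful person would: the job done as asked, in the order asked, and still so for the second after the job is handed in, with the robot touching nothing.
It also fails if it takes over 67 s, if anything falls off the work surface, if the arm or the gripper's body presses on something with over 40 N, if the wrist force passes 120 N, or if a joint passes its speed limit or range.

## Working session

There is one attempt and no reset: what is moved stays moved. The work goes in short steps, Python scripts to look and compute and a shell command to move; the robot and the scene stay as the last step left them, time stands still between calls to the robot, and variables do not carry over. Pictures are saved under pics/ and viewed, at most 11 in all, crops included, and the job is handed in when it is done.

```bash
mkdir -p pics; ls; python3 - <<'E'
from cell import manip
import cv2,numpy as np
print(manip.read_state()); print(manip.tip_reach)
for n in("scene","side","wrist"):
    p=manip.camera_params(n);print(n,p)
    cv2.imwrite(f"pics/{n}0.png",manip.camera(n)[:,:,::-1])
E
```

```text
pics
{'clock': 0.0, 'joints': array([ 1.06239760e+00,  3.00473670e-01,  1.52155466e+00, -1.54839159e-06,
        1.32067361e+00, -6.66424968e-02]), 'qd': array([ 0.00130667, -0.00077503,  0.00014426,  0.00149729, -0.00061027,
        0.00082778]), 'effort': array([ 7.03038677e-04, -5.31798756e+01, -3.52745354e+01,  7.10150390e-02,
        2.43337720e-02, -1.88106715e-04]), 'eef_pos': array([235.05243258, 496.98888343, 218.89608061]), 'eef_rot': array([-3.14048573e+00, -7.23743341e-05,  2.69983676e+00]), 'wrist_force': array([ 0.38025619,  0.13079461, -0.33402233]), 'moment': array([-0.00935117, -0.00700124,  0.02372667]), 'finger_force': 0.0, 'finger_gap': 94.05057558073625}
14.0
scene {'fovy': 56.0950025010952, 'cx': 277.594342822171, 'cy': 204.94343686712855, 'origin': array([ 942.15550358, -588.59276856,  891.08261572]), 'attitude': array([-2.39552021,  0.00606665,  0.58000943])}
side {'fovy': 48.0542815067504, 'cx': 278.0481199683139, 'cy': 196.82610023038393, 'origin': array([-286.54767632, -753.90512135, 1052.77568678]), 'attitude': array([-2.27116955,  0.01714525, -0.82952092])}
wrist {'fovy': 66.52636167757183, 'cx': 279.9379290129885, 'cy': 206.38266989047327, 'origin': array([164.81391964, 531.12542806, 384.71993603]), 'attitude': array([2.87030705e+00, 1.34682981e-03, 1.12955811e+00])}
```

View pics/scene0.png

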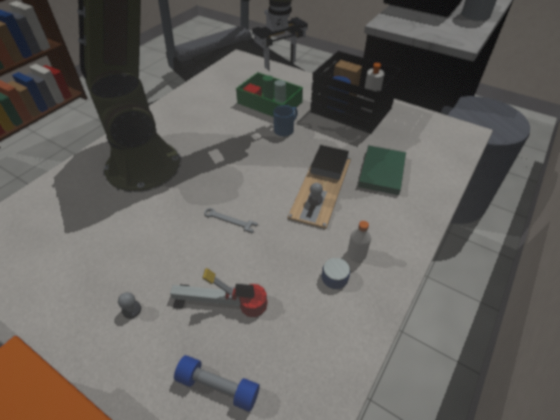

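View pics/side0.png

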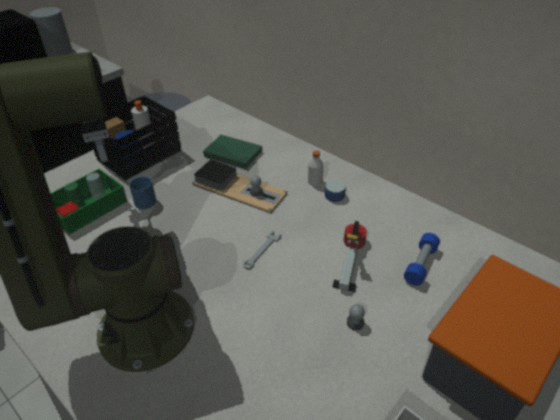

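Scene view: coupler cup at about (252,299) with its foot at (180,295) and raised yellow pad at (209,275); stand with black pad at (330,162), ball at (316,190), and board end at (310,222). The side view shows the cup at (355,236), the foot at (344,284), and the ball at (254,185).

```bash
cat > h.py <<'E'
import numpy as np,cv2
from scipy.spatial.transform import Rotation as Ro
from cell import manip
def cam(p):
    return Ro.from_euler('xyz',p['attitude']).as_matrix(),np.array(p['origin']),210/np.tan(np.radians(p['fovy']/2))
def ray(p,uv):
    R,o,f=cam(p); d=R@np.array([(uv[0]-p['cx'])/f,(uv[1]-p['cy'])/f,1]); return o,d/np.linalg.norm(d)
def onz(p,uv,z):
    o,d=ray(p,uv); return o+d*(z-o[2])/d[2]
def proj(p,X):
    R,o,f=cam(p); c=R.T@(np.array(X)-o); return np.array([p['cx']+f*c[0]/c[2],p['cy']+f*c[1]/c[2]])
def tri(p1,u1,p2,u2):
    A=[];b=[]
    for p,u in((p1,u1),(p2,u2)):
        o,d=ray(p,u); P=np.eye(3)-np.outer(d,d); A.append(P);b.append(P@o)
    A=np.vstack(A);b=np.hstack(b); x=np.linalg.lstsq(A,b,rcond=None)[0]
    return x,np.linalg.norm(A@x-b)
def blobs(im,lo,hi,amin=15):
    h=cv2.cvtColor(im,cv2.COLOR_RGB2HSV); m=cv2.inRange(h,np.array(lo),np.array(hi))
    n,l,s,c=cv2.connectedComponentsWithStats(m)
    return m,[(s[i].tolist(),c[i].round(1).tolist()) for i in range(1,n) if s[i,4]>=amin]
E
python3 - <<'E'
from h import *
for n in("scene","side"):
    im=cv2.imread(f"pics/{n}0.png")[:,:,::-1].copy()
    for k,lo,hi in(("red",(0,150,60),(6,255,255)),("red2",(170,130,60),(180,255,255)),("yel",(20,120,80),(32,255,255)),("wood",(10,80,90),(20,200,255))):
        print(n,k,blobs(im,lo,hi,12)[1][:12])
for n,b in(("scene",(175,140,430,330)),("side",(180,125,400,305))):
    im=cv2.imread(f"pics/{n}0.png");x0,y0,x1,y1=b
    cv2.imwrite(f"pics/{n}c.png",cv2.resize(im[y0:y1,x0:x1],None,fx=3.1,fy=3.1,interpolation=cv2.INTER_CUBIC)); 
P={n:manip.camera_params(n) for n in("scene","side")}
print(tri(P["scene"],(316,189),P["side"],(255,183)), onz(P["scene"],(330,162),46),onz(P["side"],(215,176),46))
E
```

```text
scene red [([49, 67, 12, 8, 55], [54.7, 70.5]), ([245, 85, 14, 8, 71], [251.9, 88.1]), ([255, 286, 10, 10, 36], [259.7, 289.8]), ([245, 301, 17, 7, 57], [253.5, 303.9])]
scene red2 []
scene yel [([204, 270, 10, 12, 80], [208.6, 275.3])]
scene wood [([337, 61, 23, 11, 137], [348.1, 65.8]), ([374, 63, 6, 4, 21], [376.6, 64.6]), ([7, 82, 18, 9, 81], [16.0, 85.7]), ([292, 160, 57, 65, 818], [318.0, 197.6]), ([359, 221, 10, 8, 67], [363.3, 224.6]), ([0, 336, 112, 84, 5385], [38.2, 388.4])]
side red [([56, 202, 22, 14, 174], [66.7, 208.3]), ([346, 225, 8, 10, 53], [349.2, 229.0]), ([358, 226, 8, 12, 67], [361.6, 231.4])]
side red2 []
side yel [([347, 235, 11, 4, 35], [352.4, 236.3])]
side wood [([135, 101, 6, 3, 16], [137.2, 101.9]), ([106, 118, 16, 10, 86], [112.6, 122.3]), ([313, 150, 7, 6, 29], [315.8, 152.6]), ([212, 176, 62, 34, 523], [243.9, 194.2]), ([261, 184, 24, 12, 97], [272.6, 189.1]), ([429, 255, 131, 92, 1325], [474.2, 298.8]), ([497, 266, 6, 4, 12], [499.4, 268.0]), ([519, 275, 7, 4, 12], [522.3, 276.8]), ([499, 278, 11, 9, 29], [503.7, 282.8]), ([528, 279, 5, 8, 18], [530.1, 282.6]), ([508, 282, 4, 10, 13], [510.0, 286.6]), ([513, 287, 12, 9, 28], [519.5, 291.7])]
(array([576.80451241, 167.65675142,  56.80874741]), np.float64(2.873516320704801)) [548.53902493 312.90130143  46.        ] [520.3813877  308.53970102  46.        ]
```

View pics/scenec.png

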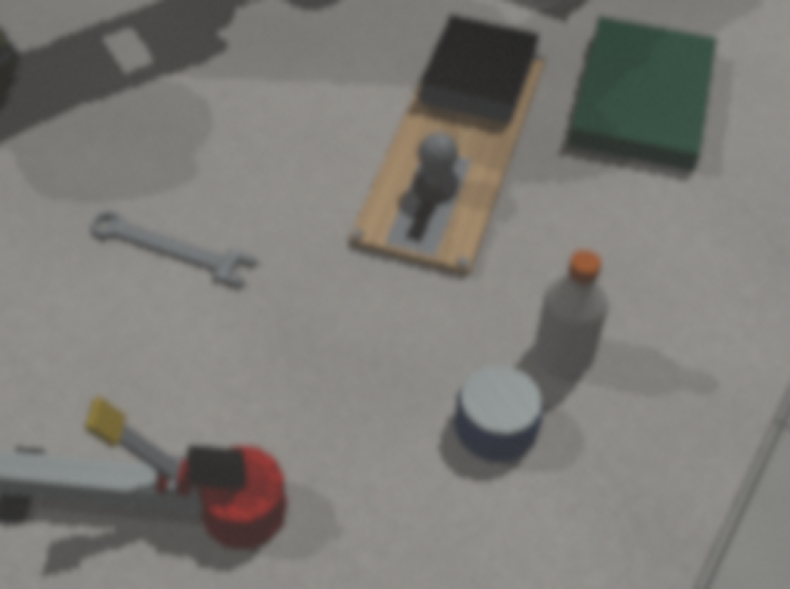

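View pics/sidec.png

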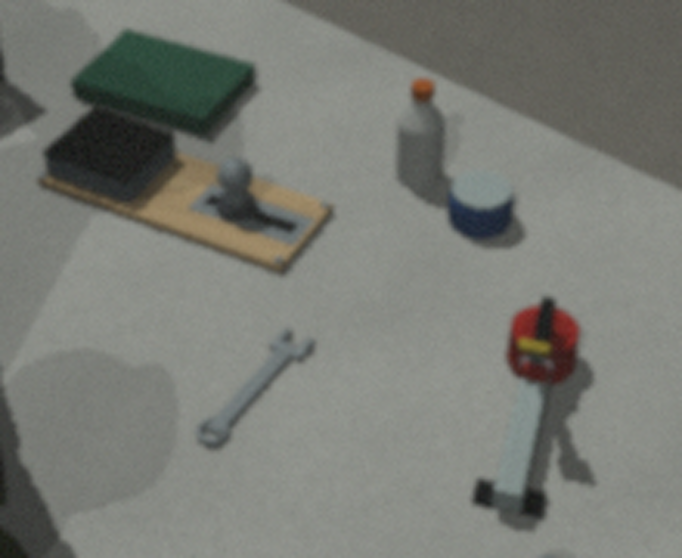

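Crops: ball centre is scene (316.3,190.3) and side (255.8,180.5). Pad top corners and board end corners are visible in the scene crop, and cup, fin and foot in both.

```bash
python3 - <<'E'
from h import *
S=manip.camera_params("scene");D=manip.camera_params("side")
s=lambda u,v:(175+u/3.1,140+v/3.1)
d=lambda u,v:(180+u/3.1,125+v/3.1)
print("ball",tri(S,s(438,153),D,d(235,172)))
pt=[onz(S,s(*q),46) for q in((453,17),(540,38),(507,108),(424,83))]
print("padS",np.round(pt),np.mean(pt,0))
b=[onz(S,s(*q),12) for q in((352,240),(466,268))];print("boardS",np.round(b))
b=[onz(D,d(*q),12) for q in((280,266),(332,208),(40,182))];print("boardD",np.round(b))
print("fin top mid D",onz(D,d(546,310),84),"fin top S",onz(S,s(217,458),84))
print("yel",tri(S,(208.6,275.3),D,(352.4,236.3)))
print("foot D",[onz(D,d(*q),0).round() for q in((484,508),(535,516))])
print("cup bottom front S",onz(S,s(245,546),0))
print("tin",onz(S,s(500,400),45),"spray cap",onz(S,s(585,262),125))
E
```

```text
ball (array([580.45778336, 164.48196813,  63.95711907]), np.float64(1.4785667998685794))
padS [[483. 372.  46.]
 [579. 391.  46.]
 [600. 273.  46.]
 [510. 261.  46.]] [543.13325283 324.18862652  46.        ]
boardS [[547.  64.  12.]
 [655.  92.  12.]]
boardD [[542.  64.  12.]
 [652.  87.  12.]
 [465. 370.  12.]]
fin top mid D [ 607.41437698 -227.22443185   84.        ] fin top S [ 609.66223635 -228.99898576   84.        ]
yel (array([ 533.34821503, -263.10816415,  116.20576296]), np.float64(0.5175264748828305))
foot D [array([ 435., -290.,    0.]), array([ 458., -330.,    0.])]
cup bottom front S [ 640.62664115 -243.26381436    0.        ]
tin [755.77645923 -41.61053202  45.        ] spray cap [769.74410065  63.03340576 125.        ]
```

```bash
cat >> h.py <<'E'
def goto(pos,yaw,pts=[]):
    s=manip.read_state(); R0=Ro.from_euler('xyz',s['eef_rot']).as_matrix(); p0=s['eef_pos']
    t=R0.T@(np.array(pos)-p0); y0=s['eef_rot'][2]; dy=(yaw-y0+np.pi)%(2*np.pi)-np.pi
    print("shift cm",(t/10).round(2),"roll units",round(-np.degrees(dy)/5,2))
    w=manip.camera_params("wrist"); Rw,ow,_=cam(w)
    R1=Ro.from_euler('xyz',[np.pi,0,yaw]).as_matrix()
    w2=dict(w); w2['origin']=np.array(pos)+R1@(R0.T@(ow-p0)); w2['attitude']=Ro.from_matrix(R1@R0.T@Rw).as_euler('xyz')
    for q in pts: print("  ",q,proj(w2,q).round(0))
E
python3 - <<'E'
from h import *
b=[(580,164,60),(543,324,46),(550,64,12),(655,92,12),(530,270,80)]
for p,y in(((480,120,230),2.7),((520,120,230),2.7),((600,100,230),1.82)):
    print(p,y);goto(p,y,b)
goto((600,-200,220),-2.67,[(624,-220,44),(447,-310,0),(533,-263,116),(608,-228,84)])
E
```

```text
(480, 120, 230) 2.7
shift cm [-38.26 -23.61  -1.08] roll units -0.0
   (580, 164, 60) [352. 254.]
   (543, 324, 46) [473. 163.]
   (550, 64, 12) [263. 250.]
   (655, 92, 12) [316. 306.]
   (530, 270, 80) [436. 179.]
(520, 120, 230) 2.7
shift cm [-41.88 -21.9   -1.08] roll units -0.0
   (580, 164, 60) [339. 224.]
   (543, 324, 46) [462. 129.]
   (550, 64, 12) [250. 223.]
   (655, 92, 12) [304. 283.]
   (530, 270, 80) [424. 142.]
(600, 100, 230) 1.82
shift cm [-49.96 -20.29  -1.08] roll units 10.08
   (580, 164, 60) [276. 129.]
   (543, 324, 46) [279. -55.]
   (550, 64, 12) [233. 202.]
   (655, 92, 12) [321. 201.]
   (530, 270, 80) [249.  -8.]
shift cm [-6.279e+01 -4.741e+01 -6.000e-02] roll units -10.47
   (624, -220, 44) [253. 202.]
   (447, -310, 0) [253.  12.]
   (533, -263, 116) [247. 104.]
   (608, -228, 84) [250. 195.]
```

View pics/wrist0.png

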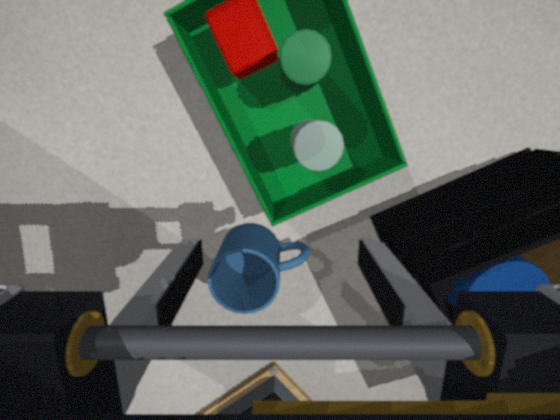

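The wrist view shows that the gripper hides everything below row ~240, apart from the gap between the fingers. I'll view the stand from higher, with the ball near (277,165).

```bash
python3 - <<'E'
from h import *
b=[(580,164,60),(543,324,46),(550,64,12),(655,92,12)]
goto((590,140,330),1.82,b)
E
```

```text
shift cm [-47.35 -17.11 -11.08] roll units 10.08
   (580, 164, 60) [277. 157.]
   (543, 324, 46) [279.  25.]
   (550, 64, 12) [243. 211.]
   (655, 92, 12) [312. 210.]
```

```bash
python3 -m creep '[[1,[-47.4,-17.1,-11],10],[1,[-47.4,-17.1,-11],10],[1,[-47.4,-17.1,-11],10],[1,[-47.4,-17.1,-11],10],[1,[-47.4,-17.1,-11],10],[1,[-47.4,-17.1,-11],10],[1,[-47.4,-17.1,-11],10],[1,[-47.4,-17.1,-11],10],[1,[-47.4,-17.1,-11],10],[1,[-47.4,-17.1,-11],10],[1,[-47.4,-17.1,-11],10],[1,[-47.4,-17.1,-11],10]]' && python3 -m creep '[[1,[0,0,0],0],[1,[0,0,0],0],[1,[0,0,0],0]]' && python3 - <<'E'
from h import *
import json
w=manip.camera_params("wrist"); im=manip.camera("wrist"); s=manip.read_state()
print(s['clock'],s['eef_pos'],s['eef_rot'],s['wrist_force'])
cv2.imwrite("pics/w1.png",im[:,:,::-1]); json.dump({k:np.array(v).tolist() for k,v in w.items()},open("w1.json","w"))
E
```

```text
clock: 1.35
eef_pos: [591.7, 138.1, 328.9]
eef_rot: [-3.141, 0.0, 1.824]
wrist_force: [-0.4, 0.1, 0.4]
finger_gap: 93.8
finger_force: 0.0
clock: 1.65
eef_pos: [589.9, 140.9, 329.5]
eef_rot: [3.142, -0.0, 1.829]
wrist_force: [0.2, 0.8, -1.0]
finger_gap: 94.0
finger_force: 0.0
1.7 [590.01725557 140.76973124 329.60373775] [3.14141250e+00 4.37136892e-06 1.82839445e+00] [-0.16770221  0.50222099  0.75592073]
```

View pics/w1.png

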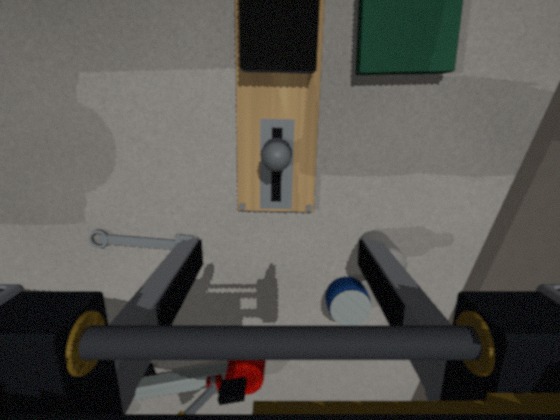

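The wrist view clearly shows the ball at about (276,154), the slot plate at (260–294,119–208), the board end at row ~211 and the pad's front edge at row ~71.

```bash
python3 - <<'E'
from h import *
import json
w=json.load(open("w1.json")); im=cv2.imread("pics/w1.png")[:,:,::-1].copy()
m,b=blobs(im,(8,60,90),(25,255,255),100); print(b)
L=[];Rr=[]
for v in range(85,200,3):
    x=np.where(m[v,225:330])[0]+225; L.append((x.min(),v));Rr.append((x.max()+1,v))
for n,E in(("L",L),("R",Rr)):
    q=np.array([onz(w,u,12)[:2] for u in E]); vx,vy,x,y=cv2.fitLine(q.astype(np.float32),cv2.DIST_HUBER,0,.01,.01).ravel()
    a=np.arctan2(vy,vx); a=a-np.pi if a>0 else a; print(n,a,x,y)
    if n=="L": c0=np.array([x,y])
    else: c1=np.array([x,y])
g=cv2.cvtColor(im,cv2.COLOR_RGB2GRAY)
c=cv2.HoughCircles(cv2.resize(g[125:185,245:305],None,fx=4,fy=4,interpolation=cv2.INTER_CUBIC),cv2.HOUGH_GRADIENT,1,50,param1=80,param2=15,minRadius=45,maxRadius=80)
print(c)
for r in c[0][:2]:
    uv=(245+r[0]/4,125+r[1]/4); print("ball",uv,r[2]/4,onz(w,uv,60))
print("end",onz(w,(276,211),12),"padedge",onz(w,(278,71.5),46))
S=manip.camera_params("scene");D=manip.camera_params("side")
print("3view", tri(S,(316.3,189.4),w,uv),tri(D,(255.8,180.5),w,uv))
mr,br=blobs(im,(0,170,60),(5,255,255),60);print(br)
E
```

```text
[([235, 0, 90, 212, 8002], [278.1, 129.3]), ([66, 326, 11, 32, 106], [70.2, 342.6])]
L -1.3349948 522.344 143.63326
R -1.3338515 632.9323 195.48378
NoneTraceback (most recent call last):
  File "<stdin>", line 16, in <module>
TypeError: 'NoneType' object is not subscriptable
```

```bash
python3 - <<'E'
from h import *
import json
w=json.load(open("w1.json")); im=cv2.imread("pics/w1.png")[:,:,::-1].copy()
a=-1.3344; ex=np.array([np.cos(a),np.sin(a)]);ey=np.array([-np.sin(a),np.cos(a)])
g=cv2.GaussianBlur(cv2.cvtColor(im,cv2.COLOR_RGB2GRAY),(3,3),0)
for v in(146,150,154,158,162):print(v,g[v,256:298].tolist())
for uv in((276.5,154.5),(276.5,153.5)):
    q=onz(w,uv,60)[:2];print(q,q@ex,q@ey)
for nm,uv,z in(("end",(276,211.5),12),("padedge",(278,71.5),46),("slot0",(277,128),12),("slot1",(276,202),12)):
    q=onz(w,uv,z)[:2];print(nm,q,q@ex,q@ey)
S=manip.camera_params("scene");D=manip.camera_params("side")
for uv in((276.5,154),):print("3view", tri(S,(316.3,189.4),w,uv),tri(D,(255.8,180.5),w,uv))
E
```

```text
146 [127, 127, 127, 123, 117, 109, 98, 81, 65, 61, 64, 69, 74, 80, 84, 87, 90, 92, 93, 94, 94, 94, 94, 93, 92, 92, 91, 88, 83, 76, 67, 58, 56, 64, 77, 90, 99, 106, 111, 113, 113, 113]
150 [127, 127, 127, 119, 103, 83, 69, 66, 69, 73, 77, 81, 85, 88, 91, 94, 96, 98, 100, 100, 101, 102, 103, 102, 102, 101, 100, 97, 94, 91, 87, 81, 73, 64, 61, 69, 85, 100, 109, 113, 114, 114]
154 [128, 129, 125, 113, 93, 74, 66, 67, 71, 74, 78, 82, 86, 88, 91, 95, 98, 102, 106, 112, 117, 117, 115, 112, 107, 103, 100, 97, 94, 91, 88, 84, 80, 72, 65, 69, 84, 100, 109, 113, 114, 113]
158 [128, 128, 127, 120, 103, 82, 67, 64, 66, 70, 73, 76, 81, 84, 86, 89, 92, 94, 95, 96, 97, 98, 98, 97, 95, 94, 92, 91, 89, 87, 84, 81, 77, 73, 74, 82, 94, 104, 111, 113, 114, 114]
162 [127, 123, 112, 95, 78, 67, 60, 58, 58, 60, 63, 67, 71, 75, 77, 80, 83, 85, 85, 84, 85, 86, 86, 86, 86, 86, 85, 83, 80, 77, 73, 70, 69, 73, 82, 91, 99, 107, 112, 115, 117, 118]
[577.90602895 168.74290128] -28.703869077071595 601.3531682226923
[577.56741928 170.03984502] -30.044045195111543 601.3277210167671
end [600.47126793  76.95126294] 65.81967975623594 601.7931623322082
padedge [552.87979359 271.68513192] -134.64426002438174 601.1320988852909
slot0 [569.668825   200.95090981] -61.945276105937324 600.8881935134971
slot1 [596.56984166  91.92022555] 50.35331312973478 601.5059830943212
3view (array([577.8469385 , 169.10376193,  57.12224497]), np.float64(0.09747299007647837)) (array([579.63299785, 168.0978543 ,  63.0763061 ]), np.float64(3.580269347737844))
```

```bash
python3 - <<'E'
from h import *
goto((625,-205,260),-2.67,[(624,-220,44),(447,-310,0),(533,-263,116),(608,-228,84)])
E
```

```text
shift cm [-34.33  -5.43   6.96] roll units -20.45
   (624, -220, 44) [269. 178.]
   (447, -310, 0) [269.   4.]
   (533, -263, 116) [269.  83.]
   (608, -228, 84) [268. 168.]
```

```bash
python3 -m creep '[[1,[-34.3,-5.4,7],-20.4],[1,[-34.3,-5.4,7],-20.4],[1,[-34.3,-5.4,7],-20.4],[1,[-34.3,-5.4,7],-20.4],[1,[-34.3,-5.4,7],-20.4],[1,[-34.3,-5.4,7],-20.4],[1,[-34.3,-5.4,7],-20.4],[1,[-34.3,-5.4,7],-20.4],[1,[-34.3,-5.4,7],-20.4],[1,[-34.3,-5.4,7],-20.4],[1,[-34.3,-5.4,7],-20.4],[1,[-34.3,-5.4,7],-20.4]]' >/dev/null&& python3 -m creep '[[1,[0,0,0],0],[1,[0,0,0],0],[1,[0,0,0],0],[1,[0,0,0],0]]' && python3 - <<'E'
from h import *
import json
w=manip.camera_params("wrist"); im=manip.camera("wrist"); s=manip.read_state()
print(s['clock'],s['eef_pos'],s['eef_rot'],s['wrist_force'],s['joints'])
cv2.imwrite("pics/w2.png",im[:,:,::-1]); json.dump({k:np.array(v).tolist() for k,v in w.items()},open("w2.json","w"))
E
```

```text
clock: 3.3
eef_pos: [625.3, -205.4, 259.5]
eef_rot: [-3.142, 0.0, -2.693]
wrist_force: [-0.6, 0.1, 0.7]
finger_gap: 94.0
finger_force: 0.0
3.35 [ 625.25160205 -205.47373649  259.4331966 ] [ 3.14152513e+00 -2.26756886e-05 -2.69257709e+00] [ 0.15550724 -0.0760797   0.12290693] [-3.73158445e-01  5.27503328e-01  1.11232263e+00  2.94131648e-05
  1.50183159e+00 -2.39297236e+00]
```

View pics/w2.png

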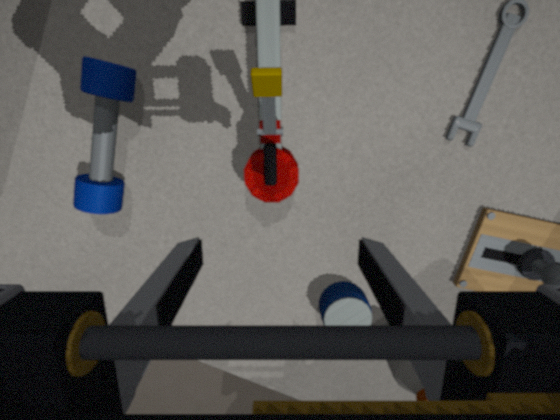

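The coupler is clearly in view: cup centre ~(271,174), fin ~(270,163), yellow pad ~(266,82), foot ~(268,13).

```bash
python3 - <<'E'
from h import *
import json
w=json.load(open("w2.json")); im=cv2.imread("pics/w2.png")[:,:,::-1].copy()
m,b=blobs(im,(0,150,60),(8,255,255),100);print(b)
h=cv2.cvtColor(im,cv2.COLOR_RGB2HSV)
k=((h[...,2]<60)).astype(np.uint8); k[:130]=0;k[200:]=0;k[:,:240]=0;k[:,300:]=0
n,l,s,c=cv2.connectedComponentsWithStats(k);i=1+s[1:,4].argmax();print(s[i],c[i])
f=((h[...,2]<60)).astype(np.uint8); f[30:]=0;f[:,:238]=0;f[:,300:]=0
ys,xs=np.where(f);print("foot",xs.min(),xs.max(),ys.min(),ys.max())
for v in(12,16,20):
    x=np.where(f[v])[0];print(v,x.min(),x.max(),onz(w,(x.min(),v),26)[:2],onz(w,(x.max()+1,v),26)[:2])
ym,yb=blobs(im,(18,120,80),(35,255,255),60);print(yb)
# bar edges
E=[]
for v in(36,42,48,54,60):
    r=h[v,240:300];x=np.where(r[:,2]>150)[0]+240;print(v,r[:,2].tolist() if v==48 else '',x.min() if len(x) else 0,x.max() if len(x) else 0)
np.save("x.npy",m)
ys,xs=np.where(k*(l==i));
for v in range(144,188,4):
    x=np.where((l==i)[v])[0]; print(v,x.min() if len(x) else '',x.max() if len(x) else '')
E
```

```text
[([244, 148, 54, 54, 1747], [271.8, 177.0])]
[254 138  23  47 586] [268.49317406 161.21672355]
foot 240 294 0 28
12 241 294 [ 472.64440131 -326.226349  ] [ 446.67056177 -272.37667675]
16 241 294 [ 476.25291053 -324.63007001] [ 450.20208737 -270.61931492]
20 241 294 [ 479.88303453 -323.0242294 ] [ 453.75477006 -268.85142487]
[([250, 67, 32, 30, 869], [266.2, 81.6])]
36  0 0
42  0 0
48 [136, 138, 135, 134, 130, 116, 95, 80, 78, 75, 76, 80, 82, 78, 80, 82, 79, 97, 121, 132, 137, 138, 141, 138, 141, 140, 140, 138, 141, 138, 138, 137, 140, 139, 142, 141, 144, 144, 141, 134, 131, 132, 132, 135, 137, 136, 135, 138, 139, 135, 135, 135, 131, 133, 133, 138, 135, 137, 135, 135] 0 0
54  0 0
60  0 0
144 264 275
148 260 275
152 256 275
156 263 275
160 263 275
164 263 275
168 263 275
172 263 275
176 264 275
180 265 275
184 266 274
```

```bash
python3 - <<'E'
from h import *
import json
w=json.load(open("w2.json"))
F=onz(w,(269.8,164.3),84); C=onz(w,(271.5,175.5),44); Y=onz(w,(266.3,81.6),116); B=onz(w,(268.2,48),36); T=onz(w,(268,13),24)
for n,p in(("F",F),("C",C),("Y",Y),("B",B),("T",T)): print(n,p.round(1),"yaw to C/F",round(np.arctan2(*(F-p)[1::-1]),4), "dist F",np.linalg.norm((F-p)[:2]).round(1))
for r in(143.5,185.5): print(onz(w,(269.8,r),84))
E
```

```text
F [ 603.3 -227.5   84. ] yaw to C/F 0.0 dist F 0.0
C [ 620.3 -218.5   44. ] yaw to C/F -2.6557 dist F 19.2
Y [ 532.5 -263.3  116. ] yaw to C/F 0.4686 dist F 79.5
B [ 494.  -282.5   36. ] yaw to C/F 0.4667 dist F 122.4
T [ 460.1 -299.2   24. ] yaw to C/F 0.4641 dist F 160.2
[ 583.58171629 -236.7800031    84.        ]
[ 624.21373309 -217.62063382   84.        ]
```

```bash
python3 - <<'E'
from h import *
goto((603.7,-227.2,63),-2.6746)
E
```

```text
shift cm [ 2.88 -1.02 19.64] roll units -0.21
```

```bash
python3 -m creep '[[1,[2.9,-1,5],-0.2],[1,[2.9,-1,9],-0.2],[1,[2.9,-1,12],-0.2],[1,[2.9,-1,14],-0.2],[1,[2.9,-1,16],-0.2],[1,[2.9,-1,17.5],-0.2],[1,[2.9,-1,18.5],-0.2],[1,[2.9,-1,19.2],-0.2],[1,[2.9,-1,19.6],-0.2],[1,[2.9,-1,19.6],-0.2],[1,[2.9,-1,19.6],-0.2],[1,[2.9,-1,19.6],-0.2]]' && python3 -m creep '[[0.2,[0,0,0],0],[-0.2,[0,0,0],0],[-0.5,[0,0,0],0],[-0.7,[0,0,0],0],[-1,[0,0,0],0],[-1,[0,0,0],0],[-1,[0,0,0],0],[-1,[0,0,0],0],[-1,[0,0,0],0],[-1,[0,0,0],0]]' 30
```

```text
clock: 4.55
eef_pos: [603.8, -227.3, 64.1]
eef_rot: [-3.141, 0.001, -2.674]
wrist_force: [-0.1, -0.3, -0.4]
finger_gap: 94.2
finger_force: 0.0
clock: 5.55
eef_pos: [603.5, -227.2, 63.4]
eef_rot: [3.142, -0.0, -2.674]
wrist_force: [0.8, 0.2, -0.7]
finger_gap: 17.5
finger_force: 0.0
```

```bash
python3 -m creep '[[-1,[0,0,0],0],[-1,[0,0,0],0],[-1,[0,0,0],0],[-1,[0,0,0],0],[-1,[0,0,0],0]]' 40 && python3 -m creep '[[-1,[0,0,-0.5],0],[-1,[0,0,-1.5],0],[-1,[0,0,-2.5],0],[-1,[0,0,-4],0],[-1,[0,0,-4],0],[-1,[0,0,-4],0]]'; python3 - <<'E'
from h import *
import json
w=manip.camera_params("wrist"); im=manip.camera("wrist"); s=manip.read_state()
print(s['moment'],s['wrist_force'])
cv2.imwrite("pics/w3.png",im[:,:,::-1]); json.dump({k:np.array(v).tolist() for k,v in w.items()},open("w3.json","w"))
E
```

```text
clock: 6.05
eef_pos: [603.5, -227.2, 63.4]
eef_rot: [-3.142, -0.0, -2.674]
wrist_force: [1.5, -1.4, -1.3]
finger_gap: 13.9
finger_force: 40.0
clock: 6.65
eef_pos: [603.6, -227.2, 104.0]
eef_rot: [-3.141, 0.001, -2.674]
wrist_force: [-0.1, 0.7, -5.0]
finger_gap: 14.1
finger_force: 40.0
[ 0.14683951  0.02413761 -0.01752259] [ 0.27024166  0.0298176  -5.17751615]
```

View pics/w3.png

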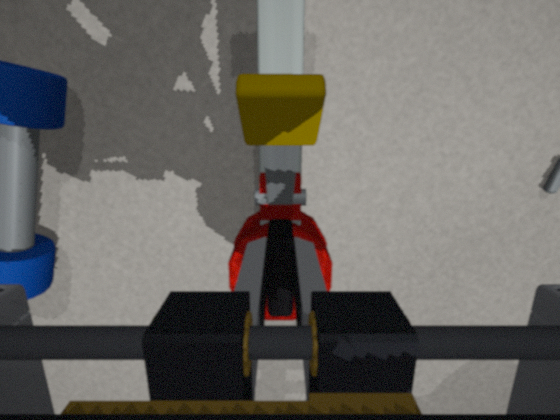

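The coupler is lifted: full weight on the wrist, fin centred between the fingers, yellow pad at (281,110). I'll check for pitch droop by predicting the yellow pad's pixel, and with the side view.

```bash
python3 - <<'E'
from h import *
import json
w=json.load(open("w3.json")); im=cv2.imread("pics/w3.png")[:,:,::-1].copy()
m,b=blobs(im,(15,120,50),(35,255,255),300);print(b)
s=manip.read_state();p=s['eef_pos'];yaw=s['eef_rot'][2]+np.pi
def pt(x,z,th=0):
    dx,dz=x+18,z-63.4+0
    dx,dz=dx*np.cos(th)-dz*np.sin(th),dx*np.sin(th)+dz*np.cos(th)
    return p+np.array([dx*np.cos(yaw),dx*np.sin(yaw),dz])
for th in(0,.03,.06,.1,.15):
    u=np.array([-np.cos(.96),np.sin(.96)]);n=np.array([np.sin(.96),np.cos(.96)]);h=np.array([-52,50])
    print(th,[proj(w,pt(*(h+k*u+5*n),th)).round(1).tolist() for k in(63,78,93)],"hinge",proj(w,pt(-52,50,th)).round(1))
D=manip.camera_params("side");S=manip.camera_params("scene")
for n,P in(("side",D),("scene",S)):
    I=manip.camera(n);cv2.imwrite(f"pics/{n}1.png",I[:,:,::-1])
    for th in(0,.05,.1,.2):print(n,th,"foot under",proj(P,pt(-185,0,th)).round(1),"bar end top",proj(P,pt(-205,36,th)).round(1))
x,y=proj(S,pt(-100,20)).astype(int);I=cv2.imread("pics/scene1.png")
cv2.imwrite("pics/scene1c.png",cv2.resize(I[y-60:y+60,x-80:x+80],None,fx=4,fy=4,interpolation=cv2.INTER_CUBIC));print(x-80,y-60)
E
```

```text
[([236, 73, 89, 73, 5738], [280.0, 107.9]), ([243, 311, 9, 65, 348], [246.3, 344.5]), ([309, 311, 9, 65, 345], [313.6, 343.9]), ([63, 393, 357, 21, 4896], [265.0, 405.1])]
0 [[279.9, 148.2], [279.9, 126.2], [280.0, 97.6]] hinge [279.8 195.5]
0.03 [[279.9, 144.6], [279.9, 121.3], [280.0, 91.4]] hinge [279.8 195.8]
0.06 [[279.9, 141.3], [279.9, 116.9], [280.0, 85.7]] hinge [279.8 196.1]
0.1 [[279.9, 137.2], [279.9, 111.4], [280.0, 78.9]] hinge [279.8 196.6]
0.15 [[279.9, 132.6], [279.9, 105.5], [280.0, 71.6]] hinge [279.8 197.4]
side 0 foot under [344.8 277.7] bar end top [344.6 274.5]
side 0.05 foot under [344.8 278.7] bar end top [344.5 276.3]
side 0.1 foot under [344.8 279.6] bar end top [344.3 278. ]
side 0.2 foot under [344.9 280.8] bar end top [344.2 280.8]
scene 0 foot under [177.6 288.9] bar end top [166.6 280.3]
scene 0.05 foot under [179.6 290.8] bar end top [168.1 282.4]
scene 0.1 foot under [181.7 292.6] bar end top [169.7 284.5]
scene 0.2 foot under [186.2 296.1] bar end top [173.4 288.6]
130 227
```

View pics/scene1c.png

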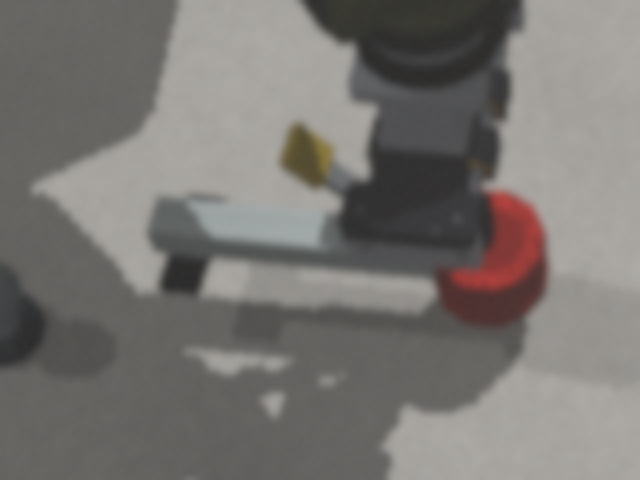

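The bar is off the table, with the foot's near-bottom corners at crop ~(162,291) and (193,293), i.e. (170.5,299.8) and (178,300.3). I'll compare these with the predicted corners at several tilts.

```bash
python3 - <<'E'
from h import *
import json
s=manip.read_state();p=s['eef_pos'];yaw=s['eef_rot'][2]+np.pi
def pt(x,y,z,th=0,p=p,yaw=yaw):
    dx,dz=x+18,z-63.4
    dx,dz=dx*np.cos(th)-dz*np.sin(th),dx*np.sin(th)+dz*np.cos(th)
    return p+np.array([dx*np.cos(yaw)-y*np.sin(yaw),dx*np.sin(yaw)+y*np.cos(yaw),dz])
S=manip.camera_params("scene")
for th in(-.05,0,.05,.1,.15):
    print(th,[((proj(S,pt(*q,th))-[130,227])*4).round().tolist() for q in((-197,-32,0),(-173,-32,0),(-205,-13,36),(-205,-13,10),(-205,13,36),(0,0,34),(0,-34,0))])
w2=json.load(open("w2.json"));w3=json.load(open("w3.json"))
u=np.array([-np.cos(.96),np.sin(.96)]);n=np.array([np.sin(.96),np.cos(.96)]);h=np.array([-52,50])
def ext(w,f):
    r=[]
    for k,t in((63,5),(93,5),(93,-1),(93,-3),(93,-5)):
        q=h+k*u+t*n; r.append(proj(w,f(q[0],0,q[1]))[1].round(1))
    return r
print("w2",ext(w2,lambda *q:pt(*q,0,np.array([603.5,-227.2,63.4]),.467)),"obs 67..97")
for th in(0,.03,.06,.1):print("w3",th,ext(w3,lambda *q:pt(*q,th)),"obs 73..146")
E
```

```text
-0.05 [[148.0, 284.0], [188.0, 289.0], [135.0, 224.0], [142.0, 246.0], [148.0, 186.0], [482.0, 248.0], [473.0, 328.0]]
0 [[156.0, 292.0], [195.0, 296.0], [140.0, 232.0], [149.0, 255.0], [153.0, 195.0], [484.0, 248.0], [479.0, 328.0]]
0.05 [[165.0, 300.0], [203.0, 303.0], [146.0, 241.0], [157.0, 263.0], [159.0, 204.0], [487.0, 247.0], [484.0, 328.0]]
0.1 [[174.0, 308.0], [211.0, 310.0], [152.0, 249.0], [165.0, 271.0], [165.0, 212.0], [489.0, 246.0], [489.0, 327.0]]
0.15 [[183.0, 316.0], [220.0, 316.0], [160.0, 257.0], [174.0, 279.0], [172.0, 220.0], [491.0, 246.0], [494.0, 327.0]]
w2 [np.float64(98.3), np.float64(75.6), np.float64(70.0), np.float64(68.2), np.float64(66.4)] obs 67..97
w3 0 [np.float64(147.8), np.float64(97.3), np.float64(81.0), np.float64(75.7), np.float64(70.5)] obs 73..146
w3 0.03 [np.float64(144.2), np.float64(91.1), np.float64(75.7), np.float64(70.7), np.float64(65.8)] obs 73..146
w3 0.06 [np.float64(140.9), np.float64(85.4), np.float64(70.9), np.float64(66.2), np.float64(61.5)] obs 73..146
w3 0.1 [np.float64(136.8), np.float64(78.7), np.float64(65.2), np.float64(60.9), np.float64(56.6)] obs 73..146
```

No tilt. Now work out the transport to above the ball.

```bash
python3 - <<'E'
from h import *
goto((573.6,186.8,200),1.8076)
E
```

```text
shift cm [-16.02  38.28  -9.7 ] roll units 20.65
```

```bash
python3 -m creep '[[-1,[0,0,-1.5],0],[-1,[0,0,-4],0],[-1,[0,0,-7],0],[-1,[0,0,-9.7],0],[-1,[-1,2.5,-9.7],1],[-1,[-2.2,5.2,-9.7],2.5],[-1,[-3.4,8,-9.7],4],[-1,[-4.8,11.5,-9.7],5.6],[-1,[-6.2,14.8,-9.7],7.3],[-1,[-7.3,17.5,-9.7],9],[-1,[-8,19.1,-9.7],10.2],[-1,[-8,19.1,-9.7],10.2]]' && python3 - <<'E'
from h import *
goto((573.6,186.8,200),1.8076)
E
```

```text
clock: 8.0
eef_pos: [588.7, -18.6, 201.5]
eef_rot: [3.141, 0.001, 2.719]
wrist_force: [0.7, -0.4, -4.3]
finger_gap: 13.6
finger_force: 40.0
shift cm [ 9.79 18.11  0.16] roll units 10.45
```

```bash
python3 -m creep '[[-1,[1,1.8,0],1],[-1,[2.2,4,0],2.3],[-1,[3.5,6.5,0],3.8],[-1,[4.9,9,0],5.3],[-1,[6.3,11.6,0],6.8],[-1,[7.7,14.2,0],8.3],[-1,[8.9,16.5,0],9.5],[-1,[9.8,18.1,0],10.4],[-1,[9.8,18.1,0],10.4],[-1,[9.8,18.1,0],10.4],[-1,[9.8,18.1,0],10.4],[-1,[9.8,18.1,0],10.4]]' && python3 - <<'E'
from h import *
goto((573.6,186.8,165),1.8076)
E
```

```text
clock: 9.2
eef_pos: [573.7, 183.6, 200.6]
eef_rot: [3.142, 0.0, 1.812]
wrist_force: [-0.9, -0.4, -4.6]
finger_gap: 13.5
finger_force: 40.0
shift cm [0.31 0.06 3.56] roll units 0.05
```

```bash
python3 -m creep '[[-1,[0.1,0,1.5],0],[-1,[0.2,0,3],0],[-1,[0.3,0,4.2],0],[-1,[0.3,0,5],0],[-1,[0.3,0,5],0],[-1,[0.3,0,5],0],[-1,[0.3,0,5],0]]' && python3 -m creep '[[-1,[0,0,0.3],0],[-1,[0,0,0.6],0],[-1,[0,0,0.9],0],[-1,[0,0,1.2],0],[-1,[0,0,1.5],0],[-1,[0,0,1.5],0]]' && python3 - <<'E'
from h import *
print(manip.read_state()['moment']);goto((573.6,186.8,109.4),1.8076)
for n in("side","scene"):
    I=manip.camera(n);cv2.imwrite(f"pics/{n}2.png",I[:,:,::-1])
E
```

```text
clock: 9.9
eef_pos: [573.1, 187.6, 151.2]
eef_rot: [3.14, -0.0, 1.812]
wrist_force: [0.6, -0.2, -4.1]
finger_gap: 13.7
finger_force: 40.0
clock: 10.5
eef_pos: [572.6, 187.5, 134.9]
eef_rot: [-3.141, -0.0, 1.812]
wrist_force: [-0.6, 0.1, -4.8]
finger_gap: 13.8
finger_force: 40.0
[-0.0704501   0.02761791  0.01362873]
shift cm [-0.09  0.09  2.55] roll units 0.05
```

```bash
python3 -m creep '[[-1,[-0.1,0.1,0.2],0],[-1,[-0.1,0.1,0.4],0],[-1,[-0.1,0.1,0.6],0],[-1,[-0.1,0.1,0.8],0],[-1,[-0.1,0.1,0.8],0]]' && python3 -m creep '[[-1,[0,0,0.15],0],[-1,[0,0,0.3],0],[-1,[0,0,0.45],0],[-1,[0,0,0.6],0],[-1,[0,0,0.6],0]]'&& python3 - <<'E'
from h import *
s=manip.read_state();print(s['moment'],s['wrist_force']);goto((573.6,186.8,109.4),1.8076)
E
```

```text
clock: 11.1
eef_pos: [573.8, 186.8, 127.1]
eef_rot: [-3.141, -0.0, 1.812]
wrist_force: [0.1, -0.5, -5.9]
finger_gap: 13.9
finger_force: 40.0
clock: 11.6
eef_pos: [573.9, 186.4, 121.2]
eef_rot: [-3.141, 0.001, 1.812]
wrist_force: [-0.8, -4.2, -5.4]
finger_gap: 13.7
finger_force: 40.0
[-0.91005544  0.01143364  0.00852511] [-0.75246952 -4.23722746 -5.4223372 ]
shift cm [ 0.04 -0.02  1.18] roll units 0.05
```

The ball pushes the cup towards −y (tool −x) by 4 N, so I'll ease that way.

```bash
python3 -m creep '[[-1,[-0.1,0,0],0],[-1,[-0.1,0,0],0],[-1,[-0.1,0,0],0]]' && python3 -m creep '[[-1,[-0.1,0,0.1],0],[-1,[-0.1,0,0.2],0],[-1,[-0.1,0,0.3],0],[-1,[-0.1,0,0.3],0]]'
```

```text
clock: 11.9
eef_pos: [574.2, 186.0, 121.5]
eef_rot: [3.141, -0.0, 1.812]
wrist_force: [0.1, -0.7, -5.1]
finger_gap: 13.8
finger_force: 40.0
clock: 12.3
eef_pos: [574.4, 184.9, 118.2]
eef_rot: [-3.141, -0.0, 1.812]
wrist_force: [0.4, 0.5, -4.6]
finger_gap: 13.7
finger_force: 40.0
```

```bash
python3 -m creep '[[-1,[0,0,0.15],0],[-1,[0,0,0.3],0],[-1,[0,0,0.45],0],[-1,[0,0,0.6],0],[-1,[0,0,0.6],0]]' && python3 -m creep '[[-1,[0,0,0.1],0],[-1,[0,0,0.1],0],[-1,[0,0,0.1],0]]' && python3 -m creep '[[-1,[0,0,0.1],0],[-1,[0,0,0.1],0],[-1,[0,0,0.1],0]]'
```

```text
clock: 12.8
eef_pos: [574.4, 184.8, 112.1]
eef_rot: [-3.141, 0.0, 1.812]
wrist_force: [0.5, -0.2, -5.4]
finger_gap: 13.5
finger_force: 40.0
clock: 13.1
eef_pos: [574.5, 184.9, 111.5]
eef_rot: [3.142, 0.0, 1.812]
wrist_force: [-0.1, 0.3, -4.6]
finger_gap: 13.8
finger_force: 40.0
clock: 13.4
eef_pos: [574.4, 184.9, 110.4]
eef_rot: [-3.141, -0.0, 1.812]
wrist_force: [0.2, 0.4, -5.2]
finger_gap: 13.8
finger_force: 40.0
```

```bash
python3 -m creep '[[-1,[0,0,0.1],0],[-1,[0,0,0.1],0],[-1,[0,0,0.1],0]]' && python3 -m creep '[[-1,[0,0,0.05],0],[-1,[0,0,0.05],0],[-1,[0,0,0.05],0]]' && python3 -c "
from h import *
print(manip.read_state()['moment'])"
```

```text
clock: 13.7
eef_pos: [574.5, 184.9, 109.4]
eef_rot: [3.142, -0.0, 1.812]
wrist_force: [-0.7, 0.1, -4.2]
finger_gap: 13.6
finger_force: 40.0
clock: 14.0
eef_pos: [574.5, 184.8, 109.2]
eef_rot: [3.141, -0.0, 1.812]
wrist_force: [-1.9, -1.4, -1.2]
finger_gap: 14.1
finger_force: 40.0
[-0.04198334  0.28948381  0.05878007]
```

Contact at the expected home height (TCP 109.2). I'll go one touch further and then release.

```bash
python3 -m creep '[[-1,[0,0,0.03],0],[-1,[0,0,0.03],0],[-1,[0,0,0.03],0]]' && python3 -m creep '[[-0.6,[0,0,0],0],[-0.4,[0,0,0],0],[-0.2,[0,0,0],0],[0.2,[0,0,0],0],[0.6,[0,0,0],0],[1,[0,0,0],0],[1,[0,0,0],0],[1,[0,0,0],0],[1,[0,0,0],0],[1,[0,0,0],0],[1,[0,0,0],0],[1,[0,0,0],0]]' && python3 -m creep '[[1,[0,0,-1],0],[1,[0,0,-2.5],0],[1,[0,0,-5],0],[1,[0,0,-10],0],[1,[2,0,-14],0],[1,[2,0,-14],0],[1,[2,0,-14],0],[1,[2,0,-14],0]]' && python3 - <<'E'
from h import *
import json
w=manip.camera_params("wrist"); im=manip.camera("wrist"); s=manip.read_state()
print(s['eef_pos'],s['eef_rot'])
cv2.imwrite("pics/w4.png",im[:,:,::-1]); json.dump({k:np.array(v).tolist() for k,v in w.items()},open("w4.json","w"))
for n in("side","scene"):
    I=manip.camera(n);cv2.imwrite(f"pics/{n}3.png",I[:,:,::-1])
I=cv2.imread("pics/side3.png")[140:240,180:310];J=cv2.imread("pics/scene3.png")[125:235,260:390]
k=cv2.resize(I,(390,300),interpolation=cv2.INTER_CUBIC);j=cv2.resize(J,(390,300),interpolation=cv2.INTER_CUBIC)
t=np.hstack([k,j]); t2=cv2.resize(im[:,:,::-1],(400,300)); 
cv2.imwrite("pics/m3.png",np.vstack([t,np.hstack([t2,np.zeros((300,380,3),np.uint8)])]))
E
```

```text
clock: 14.3
eef_pos: [574.6, 184.8, 109.1]
eef_rot: [3.141, 0.0, 1.812]
wrist_force: [-3.6, -2.1, 4.9]
finger_gap: 14.1
finger_force: 40.0
clock: 15.5
eef_pos: [574.4, 184.9, 108.6]
eef_rot: [-3.142, -0.0, 1.812]
wrist_force: [0.2, 0.0, 0.5]
finger_gap: 94.0
finger_force: 0.0
clock: 16.3
eef_pos: [569.3, 204.0, 248.0]
eef_rot: [-3.14, 0.0, 1.812]
wrist_force: [-0.9, 0.2, 0.1]
finger_gap: 93.9
finger_force: 0.0
[569.36538372 203.8594345  247.65351266] [-3.13970580e+00  1.50777914e-04  1.81167433e+00]
```

View pics/m3.png

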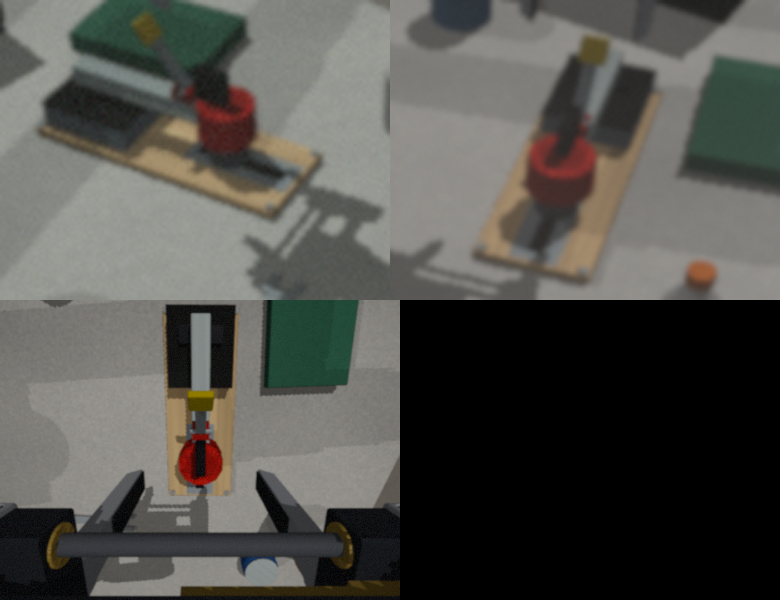

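The cup is seated on the ball, the foot is on the pad with the bar along the stand's middle, and the lever is up with its yellow pad at wrist (280,140). Next, plan the lever arc.

```bash
python3 - <<'E'
from h import *
import json
s=manip.read_state();p=s['eef_pos'];yaw=1.812-np.pi;e=np.array([np.cos(yaw),np.sin(yaw)])
O=np.array([574.4,184.9])+18*e; print(O,p)
w=json.load(open("w4.json"));f=lambda x,z:proj(w,np.r_[O+x*e,z+46]).round(1)
u=np.array([-np.cos(.96),np.sin(.96)]);n=np.array([np.sin(.96),np.cos(.96)]);h=np.array([-52,50])
im=cv2.imread("pics/w4.png")[:,:,::-1].copy();print(blobs(im,(15,120,50),(35,255,255),300)[1][0])
for k,t in((63,5),(93,5),(93,-3)):print(f(*(h+k*u+t*n)))
t0=(p[:2]-O)@e; lat=(p[:2]-O)@np.array([-e[1],e[0]]); print("tcp in coupler",t0,lat)
for ph in(.96,.8,.65,.5,.35,.2,.1,.06,.03):
    P=h+80*np.array([-np.cos(ph),np.sin(ph)])+5*np.array([np.sin(ph),np.cos(ph)])
    tx=P[0]+8;tz=P[1]+46+14
    print(ph,"shift x",round(-(tx-t0)/10,2),"z",round((p[2]-tz)/10,2))
E
```

```text
[578.69968929 167.42107921] [569.47622606 203.91880593 247.67512267]
([260, 124, 42, 32, 1078], [280.2, 140.5])
[280.1 158.1]
[280.  138.7]
[280.  129.2]
tcp in coupler -37.64438336333731 -0.23818324360810655
0.96 shift x 4.81 z 6.93
0.8 shift x 5.85 z 7.68
0.65 shift x 6.7 z 8.53
0.5 shift x 7.42 z 9.49
0.35 shift x 7.98 z 10.55
0.2 shift x 8.38 z 11.69
0.1 shift x 8.55 z 12.47
0.06 shift x 8.59 z 12.79
0.03 shift x 8.62 z 13.03
```

```bash
python3 -m creep '[[-1,[2,0,0],0],[-1,[4,0,1],0],[-1,[4.8,0,2],0],[-1,[4.8,0,3],0],[-1,[4.8,0,4],0],[-1,[4.8,0,4],0],[-1,[4.8,0,4],0],[-1,[4.8,0,4],0],[-1,[4.8,0,4],0],[-1,[4.8,0,4],0],[-1,[4.8,0,4],0],[-1,[4.8,0,4],0]]' 20 && python3 -m creep '[[-1,[0,0,0],0],[-1,[0,0,0.8],0],[-1,[0,0,1.6],0],[-1,[0,0,2.2],0],[-1,[0,0,2.5],0],[-1,[0,0,2.5],0]]'; python3 - <<'E'
from h import *
s=manip.read_state();p=s['eef_pos'];e=np.array([np.cos(1.812-np.pi),np.sin(1.812-np.pi)]);O=np.array([578.7,167.4])
print("coupler x",(p[:2]-O)@e,"lat",(p[:2]-O)@np.array([-e[1],e[0]]),"tip z above rim",p[2]-14-46)
I=manip.camera("wrist");cv2.imwrite("pics/w5.png",I[:,:,::-1])
E
```

```text
clock: 17.65
eef_pos: [558.2, 250.9, 208.7]
eef_rot: [3.141, -0.0, 1.812]
wrist_force: [-0.5, -0.4, 0.1]
finger_gap: 1.7
finger_force: 0.0
clock: 18.25
eef_pos: [558.1, 250.8, 183.0]
eef_rot: [-3.141, 0.0, 1.812]
wrist_force: [0.2, 0.2, 0.3]
finger_gap: 0.3
finger_force: 0.0
coupler x -85.94169509661874 lat -0.12421457306952094 tip z above rim 122.98663570446229
```

```bash
python3 -m creep '[[-1,[0,0,0.4],0],[-1,[0.3,0,0.7],0],[-1,[0.6,0,0.95],0],[-1,[1.0,0,1.2],0],[-1,[1.3,0,1.5],0],[-1,[1.6,0,1.8],0],[-1,[1.6,0,1.8],0]]' && python3 -m creep '[[-1,[0.3,0,0.3],0],[-1,[0.6,0,0.6],0],[-1,[0.8,0,0.9],0],[-1,[1,0,1.2],0],[-1,[1.2,0,1.55],0],[-1,[1.4,0,1.9],0],[-1,[1.55,0,2.3],0],[-1,[1.55,0,2.3],0]]'
```

```text
clock: 19.0
eef_pos: [554.2, 266.9, 165.2]
eef_rot: [-3.141, -0.0, 1.812]
wrist_force: [0.7, -0.2, 2.1]
finger_gap: 0.2
finger_force: 0.8
clock: 19.8
eef_pos: [550.4, 281.8, 142.0]
eef_rot: [-3.141, -0.0, 1.812]
wrist_force: [0.9, -0.4, 1.4]
finger_gap: 0.3
finger_force: 0.5
```

```bash
python3 -m creep '[[-1,[0.2,0,0.4],0],[-1,[0.35,0,0.8],0],[-1,[0.45,0,1.2],0],[-1,[0.55,0,1.6],0],[-1,[0.6,0,1.9],0],[-1,[0.6,0,2.1],0]]' && python3 -m creep '[[-1,[0,0,0.05],0],[-1,[0,0,0.1],0],[-1,[0,0,0.1],0]]' && python3 -m creep '[[-1,[0,0,0.1],0],[-1,[0,0,0.1],0]]'
```

```text
clock: 20.4
eef_pos: [549.2, 287.6, 121.4]
eef_rot: [-3.142, -0.0, 1.812]
wrist_force: [0.3, 1.0, 4.0]
finger_gap: 0.4
finger_force: 2.1
clock: 20.7
eef_pos: [549.2, 287.6, 120.7]
eef_rot: [3.141, -0.0, 1.812]
wrist_force: [0.3, 1.0, 3.3]
finger_gap: 0.3
finger_force: 1.7
clock: 20.9
eef_pos: [549.2, 287.6, 119.8]
eef_rot: [3.141, -0.001, 1.812]
wrist_force: [-1.1, 1.5, 4.8]
finger_gap: 0.4
finger_force: 2.2
```

Expected stop is near TCP 119.7, so continue in small steps until the force rises above the lever's 5 N.

```bash
python3 -m creep '[[-1,[0,0,0.05],0],[-1,[0,0,0.05],0]]' | sed -n '2p;4p' && python3 -m creep '[[-1,[0,0,0.05],0],[-1,[0,0,0.05],0]]'| sed -n '2p;4p' && python3 -m creep '[[-1,[0,0,0.05],0],[-1,[0,0,0.05],0]]'| sed -n '2p;4p'
```

```text
eef_pos: [549.3, 287.6, 119.6]
wrist_force: [-2.1, 1.6, 7.7]
eef_pos: [549.4, 287.7, 119.5]
wrist_force: [-2.3, 1.0, 9.8]
eef_pos: [549.4, 287.7, 119.3]
wrist_force: [-4.0, 1.7, 12.8]
```

It is on its stop: force rises to 12.8 N with no further travel. Back off and inspect.

```bash
python3 -m creep '[[-1,[0,0,-0.5],0],[-1,[0,0,-2],0],[-1,[0,0,-5],0],[-1,[0,0,-9],0],[-1,[-5,0,-13],0],[-1,[-10,0,-15],0],[-1,[-13,0,-16],0],[-1,[-13,0,-16],0],[-1,[-13,0,-16],0],[-1,[-13,0,-16],0],[-1,[-13,0,-16],0]]' && python3 - <<'E'
from h import *
import json
w=manip.camera_params("wrist"); im=manip.camera("wrist")
for n in("side","scene"):cv2.imwrite(f"pics/{n}6.png",manip.camera(n)[:,:,::-1])
I=cv2.imread("pics/side6.png")[140:240,180:310];J=cv2.imread("pics/scene6.png")[125:235,260:390]
t=np.hstack([cv2.resize(k,(390,300),interpolation=cv2.INTER_CUBIC) for k in(I,J)])
cv2.imwrite("pics/m6.png",np.vstack([t,np.hstack([cv2.resize(im[:,:,::-1],(400,300)),np.zeros((300,380,3),np.uint8)])]))
e=np.array([np.cos(1.812-np.pi),np.sin(1.812-np.pi)]);O=np.array([578.7,167.4])
f=lambda x,z:proj(w,np.r_[O+x*e,z+46]).round(1).tolist()
print(blobs(im,(15,120,50),(35,255,255),300)[1][:2],blobs(im,(0,150,60),(8,255,255),100)[1][:1])
for ph in(.06,.12,.2):print(ph,[f(-52-k*np.cos(ph)+5*np.sin(ph),50+k*np.sin(ph)+5*np.cos(ph)) for k in(63,78,93)])
print("cup",f(0,44),"barend",f(-205,36))
E
```

```text
clock: 22.6
eef_pos: [579.8, 162.2, 277.6]
eef_rot: [-3.14, -0.0, 1.813]
wrist_force: [-0.7, 0.1, -0.4]
finger_gap: 0.6
finger_force: 0.0
[([266, 40, 31, 34, 988], [280.6, 56.5])] [([270, 141, 22, 10, 168], [279.9, 145.6])]
0.06 [[280.3, 73.6], [280.3, 56.8], [280.3, 39.6]]
0.12 [[280.2, 73.8], [280.3, 56.8], [280.3, 39.1]]
0.2 [[280.2, 74.4], [280.3, 57.2], [280.3, 39.2]]
cup [280.0, 184.8] barend [280.5, -22.9]
```

View pics/m6.png

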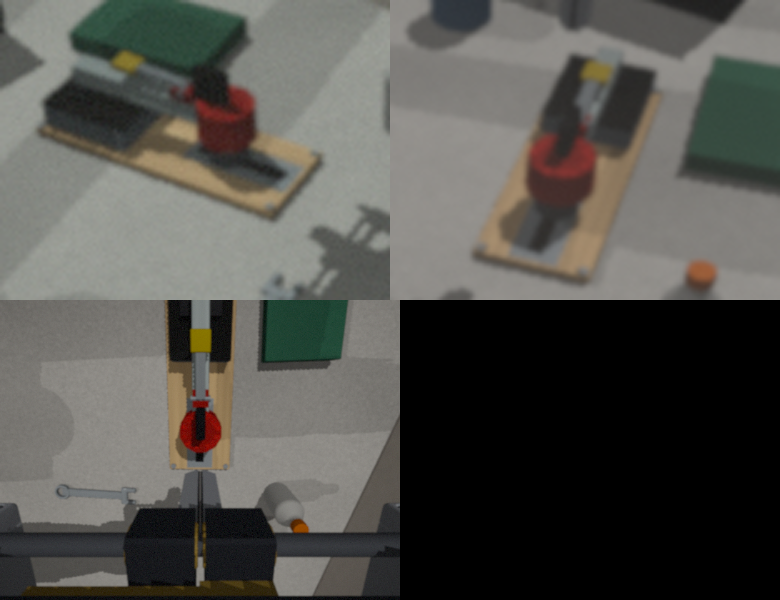

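The lever lies flat along the bar, the cup and foot are unmoved, and the arm is clear.

```bash
python3 -c "
from cell import manip
print(manip.sign_off())"
```

```text
the job is handed in; nothing more can be done
None
```

The tow arm is hitched: the red cup is home over the ball with the foot on the rubber pad, the latch lever was then pressed down to its stop, the arm backed off clear, and I handed the job in at about 23 s; no verdict came back.

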